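# Close a jar with its two-piece lid

## Robot

A 6-joint arm with a two-finger parallel gripper is mounted at the origin on the work surface. World frame = base frame: x ahead of the robot, y to its left, z up, the work surface at z = 0. Lengths are in m, angles in rad, forces in N, time in s.
With the tool pointing down it reaches from about 0.35 to 0.975 m from the base axis. Payload 4.9 kg.
Tool frame: the origin (TCP) lies on the centre line of the jaws, within the pads' length; the fingertips stand 25 mm ahead of it and the grasp point (between the pads) lies 6 mm ahead of it; z points along the fingers, y is the line along which they close (so a half turn about z gives the same grasp; the last joint's range is limited). The gripper opens to 85 mm and grips with 20 to 120 N. Pads are 22 mm wide; open, the fingers measure 114 mm over their backs; the gripper's body (76 mm by 85 mm) begins 54 mm behind the grasp point. The pads swing forward as they close: fully open they stand 13 mm farther back than shut.
Start: joints at [-1.398, 0.053, 1.613, -0, 1.476, -0.119], TCP at [0.18, -0.599, 0.256] pointing down, gripper open.
Joint ranges: [-3.01, 3.01], [-1.01, 2.22], [0.06, 2.58], [-1.02, 4.17], [0.09, 2.62], [-3.14, 3.14]. Speed limits (rad/s): [2.57, 2.57, 3.14, 3.14, 3.14, 3.14].

## Interface

Orientations are given as a unit quaternion [w, x, y, z].
In Python, from plant import state, grab_frame, get_calibration, job gives the robot as it stands. The module is installed in compiled form; this text tells all that it offers.
- The arm moves only by the tool move_arm, never from a script. Its argument "targets" is a list that holds one entry, the list of rows, each a list of 5 numbers: the opening in per cent of the stroke, from 0 (shut) to 100 (fully open), then the shift along the tool's x, y, z as a fraction of full scale, then the turn about the tool's z as a fraction of full scale. A call has 1 to 5 rows; each row shifts and turns the commanded pose from where the row before left it, along the tool's axes as they then stand; what a row does not reach is not made up. Full scale, the value 1, is 0.6 m for a shift and 6 degrees for a turn. A row lasts 1/12 s, in which the tool goes at most 41.7 mm and 7.16 degrees, less where a joint would pass 70% of its speed; a pose out of reach is approached as far as the arm can. A call with a number of a shift or a turn outside -1 to 1 is refused whole. A call with a gripper value outside its range is refused whole. The fingers move at their own pace and stop on an object; the grip force is fixed at half the most. Time passes only in rows, so rows that do not move let the fingers close. It gives the time, the measured TCP pose, the force, the opening and the grip force at its end, in the units of the state.
- state(): the state, without advancing time (a new reading comes with each control period).
- grab_frame(name): name is "side" or "top" or "wrist"; returns the picture (420x560x3 uint8, red, green, blue); there is no depth.
- get_calibration(name): a dict with "vertical_fov" (degrees; the focal length in pixels is half the picture's height over the tangent of half this angle, whatever the lens; pixels are square), "cx", "cy" (the principal point, pixels), "R" (3x3) and "t" (3): a world point X has camera coordinates R X + t. Camera axes: x right, y down, z forward; pixel columns grow to the right and rows downward; lengths in m; the calibration is good to about 2 mm. A picture is of the moment at which its call begins: read the wrist's pose just before it. get_calibration takes no time and is no camera call; for the wrist camera it gives the pose at the moment of the call.
- job.job_done(): hands the job in; it is judged then, once.
The state is a dict: "time": time; "joint_pos": joint angles; "joint_vel": joint speeds; "joint_efforts": joint torques, N m; "tool_pos": TCP position; "tool_rot": TCP orientation; "contact_force": force on the tool from outside, world axes, zero at the start; "ft_torque": the same for the moment, N m; "gripper_width": opening from 0.0 (shut) to 1.0 (fully open); "grasp_force": force on a finger pad.
Only numpy, scipy, OpenCV 4.12 (cv2) and the standard library are available. Lean on these libraries where they do the work, as an engineer would, in place of code of your own. Each camera call takes 0.05 s, during which the arm holds its last target. There are 200 camera calls.

## Task

Close the empty square glass jar that stands clamped in its holder: seat the loose lid disk in its mouth, knob up and flat all round, and let go of it; then put the screw ring over it and turn the ring clockwise until it is hand-tight and clamps the disk. The neck is glass, so feel your way and never force it, and leave the other things on the bench where they are.

Things in the scene. Friction and masses are not known exactly. Their poses are not given: they have to be found in the camera images.
- jar: Square clear-glass jar, 74 mm wide, in a grey square holder (118 mm wide, 40 mm high) bolted to the bench: it cannot move. Origin: centre of the holder's underside, on the bench; z up, x and y along its sides. Shoulder at z = 88 mm; above it a round neck 48 mm across, rim at z = 112 mm, open mouth 40 mm across.
- jar_mouth (a point): Centre of the jar's mouth in the plane of its rim, 112 mm above the bench.
- neck_threads (a point): Point on the neck's axis, 105 mm above the bench, amid its three equal slanting glass threads, which stand out to 56 mm across. Each is 90 degrees long and 3 mm thick and falls clockwise (from above), its underside from 107.8 to 101.7 mm above the bench; then a 30 degree gap before the next. At what angles the gaps lie is not given: find them by feel.
- lid_disk: Loose steel lid disk, about 60 g, lying knob up. Origin: centre of its underside; z up. From below: a plug 37.6 mm across (34 at its chamfered foot), 6 mm high, that enters the mouth; a gasketed flange 46 mm across from z = 6 to 9 mm that rests on the rim; a round finger knob 14 mm across from z = 9 to 27 mm. Seated, its origin is 6 mm under the rim.
- screw_ring: Loose steel screw ring, about 60 g, 66 mm across, 20 mm high, lying lip up. Origin: centre of its underside; z up. Skirt 59.6 mm across inside; lip on top from z = 17 to 20 mm with an opening 36 mm across for the knob. Home (lip on the seated disk) its underside is 14 mm below the rim. Screwed clockwise, seen from above.
- ring_lugs (a point): Centre of the ring, 4 mm above its underside: height of three lugs inside the skirt, 120 degrees apart at angles not given, 14 degrees wide, 3.5 mm thick, reaching in to 50.4 mm across. Unless they meet the gaps they rest on the threads, the ring 4 to 10.5 mm above home; turned clockwise under a light push it rides down and within 120 degrees drops home.
- ring_lip (a point): Centre of the ring's top, 20 mm above its underside. Once home the ring turns nearly freely for 60 to 85 degrees, then the lugs pull the lip on to the gasket and the moment to turn it jumps by some 0.2 to 0.5 N m (read it while or just after turning: at rest it relaxes). Hand-tight is 3 to 12 degrees past that first resistance; 20 degrees past it is overtight.
- dish: Bystander: shallow steel dish, 72 mm across, 14 mm high; origin under its centre.
- gold_jar: Bystander: closed round glass jar with a brass lid, 68 mm across, 100 mm high; origin under its centre.
- chalk_jar: Bystander: closed round glass jar with a dark lid and paper label, 80 mm across, 85 mm high; origin under its centre.
- squeeze_a: Bystander: white plastic squeeze bottle with nozzle, 56 mm across, 135 mm high; origin under its centre.
- squeeze_b: Bystander: white plastic squeeze bottle with nozzle, 48 mm across, 115 mm high; origin under its centre.
- air_bulb: Bystander: terracotta-coloured rubber air bulb with a thin black spout up, 52 mm across, 115 mm high; origin under its centre.
- brush: Bystander: flat brush lying on the bench near the robot, 170 mm long along its own x; origin under it.
Things that resemble listed ones, but are neither listed nor needed, are in the scene too. Leave any green or purple look-alike of the lid_disk alone.

How it is judged:
On the way, in this order (a step that is already met when the one before it is completed fails the run):
1. the lid disk lies seated in the mouth, let go, with the ring still away (z of lid_disk in the frame of jar between 0.104 and 0.1075 m and horizontal distance between lid_disk and jar_mouth below 0.002 m and angle between lid_disk's own z axis and vertical below 0.04 rad and contact force between the fingers and lid_disk below 0.1 N and horizontal distance between screw_ring and jar_mouth above 0.05 m), for 0.2 s.
2. the ring is down over the disk, its lugs between the threads (z of screw_ring in the frame of jar below 0.0995 m and horizontal distance between screw_ring and jar_mouth below 0.0025 m and angle between each of screw_ring, lid_disk's own z axis and vertical below 0.04 rad and z of lid_disk in the frame of jar between 0.104 and 0.1075 m and horizontal distance between lid_disk and jar_mouth below 0.002 m), for 0.1 s.
At the end, for the whole second after the job is handed in: The disk lies seated in the mouth, flat (within 1.5 mm of full depth, 2 mm of centre, 0.04 rad) and the ring is home over it, level (its underside at least 12.5 mm below the rim, within 2.5 mm of centre, 0.04 rad), at rest, clamping the disk with more than 6 N, everything let go (all of step 2 and contact force between screw_ring and lid_disk above 6 N and linear speed of screw_ring below 0.01 m/s); the robot touches nothing.
It fails at once if the ring is pressed on or pulled against the glass neck with over 100 N (forced or overtightened) (contact force between screw_ring and jar above 100 N).
It fails at once if the disk is pressed on the jar with over 100 N (contact force between lid_disk and jar above 100 N).
It fails at once if the fingers press on the jar or its holder with over 20 N (contact force between the fingers and jar above 20 N).
It fails at once if a bystander is moved more than 30 mm (distance of any of dish, gold_jar, chalk_jar, squeeze_a, squeeze_b, air_bulb, brush from where it was at the start of the episode above 0.03 m).
It also fails if it takes over 61 s, if anything falls off the work surface, if the arm or the gripper's body presses on something with over 40 N, if the wrist force passes 120 N, or if a joint passes its speed limit or range.

## Working session

There is one attempt and no reset: what is moved stays moved. The work goes in short steps, Python scripts to look and compute and a tool call to move; the robot and the scene stay as the last step left them, time stands still between calls to the robot, and variables do not carry over. Pictures are saved under pics/ and viewed, at most 10 in all, crops included, and the job is handed in when it is done.

Besides the shell and the picture viewer there is one more tool, called after "Emit:" by a JSON object that holds its "op" and its "data", one argument or row to a line. move_arm: Moves the arm, as the interface text tells. Shift numbers are shares of 0.6 m and turn numbers shares of 6 degrees, none past 1 either way. Its arguments: {"type":"object","properties":{"targets":{"type":"array"}},"required":["targets"]}

```bash
mkdir -p pics; cat > h.py <<'E'
import numpy as np, cv2
from plant import state, grab_frame, get_calibration, job
def snap(n,f):
    c=get_calibration(n); im=grab_frame(n); cv2.imwrite('pics/'+f+'.png',im[:,:,::-1]); np.savez('pics/'+f+'.npz',**{k:np.array(v) for k,v in c.items()}); return im,c
def load(f):
    return cv2.imread('pics/'+f+'.png'), dict(np.load('pics/'+f+'.npz'))
def px2w(c,u,v,z,h=420):
    f=h/2/np.tan(np.radians(float(c['vertical_fov']))/2)
    R=np.array(c['R']);t=np.array(c['t'])
    d=R.T@np.array([(u-c['cx'])/f,(v-c['cy'])/f,1]); o=-R.T@t
    return o+d*(z-o[2])/d[2]
def w2px(c,X,h=420):
    f=h/2/np.tan(np.radians(float(c['vertical_fov']))/2)
    p=np.array(c['R'])@np.array(X)+np.array(c['t']); return p[0]/p[2]*f+c['cx'],p[1]/p[2]*f+c['cy']
E
python3 - <<'E'
from h import *
s=state(); print(s)
for n in ('top','side','wrist'):
    im,c=snap(n,n+'0'); print(n,c)
E
```

```text
{'time': 0.0, 'joint_pos': array([-1.39802545e+00,  5.33377235e-02,  1.61429723e+00, -1.03073356e-06,
        1.47599039e+00, -1.19032059e-01]), 'joint_vel': array([ 0.00164934,  0.00034605,  0.0009619 , -0.00149725,  0.00150421,
       -0.00068159]), 'joint_efforts': array([-1.05766325e-03, -3.93688846e+01, -3.70176244e+01, -1.62584120e-04,
        7.06349572e-03, -1.86093146e-06]), 'tool_pos': array([ 0.17968169, -0.59801825,  0.2550729 ]), 'tool_rot': array([-1.01596221e-03,  9.89374730e-01,  1.45384353e-01, -2.78180637e-05]), 'contact_force': array([-0.12700652,  0.18765973,  0.41211959]), 'ft_torque': array([ 0.03711788, -0.01847919,  0.03319463]), 'grasp_force': 0.0, 'gripper_width': 0.9980461623438973}
top {'vertical_fov': 55.80591380766026, 'cx': 276.23212070258967, 'cy': 210.87949624533144, 'R': array([[ 2.33538525e-02, -9.99727211e-01, -3.17922000e-04],
       [-9.93144760e-01, -2.31636498e-02, -1.14572821e-01],
       [ 1.14534203e-01,  2.99145934e-03, -9.93414801e-01]]), 't': array([-0.00817426,  0.5384542 ,  1.11524113])}
side {'vertical_fov': 43.72232868702503, 'cx': 278.7485264569077, 'cy': 210.98943277834866, 'R': array([[-0.79053804, -0.61200405, -0.0223753 ],
       [-0.30843736,  0.4294471 , -0.8487883 ],
       [ 0.52907088, -0.66409806, -0.52825918]]), 't': array([0.43257195, 0.24783404, 1.06823072])}
wrist {'vertical_fov': 63.74223418188365, 'cx': 277.54787781339877, 'cy': 208.12940991563715, 'R': array([[ 0.28648054, -0.95808505, -0.00139447],
       [-0.91774933, -0.2748369 ,  0.28670689],
       [-0.27507284, -0.08085617, -0.95801733]]), 't': array([-0.62395514, -0.0363914 ,  0.37889658])}
```

View pics/top0.png

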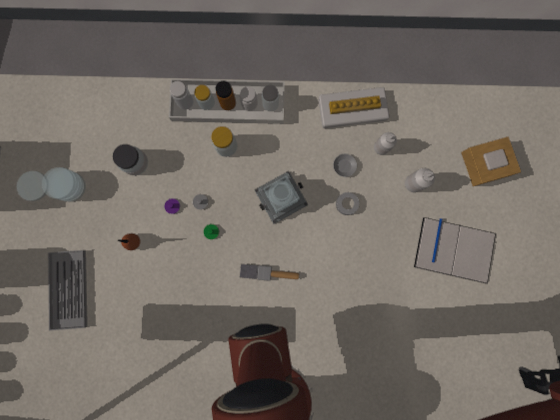

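View pics/side0.png

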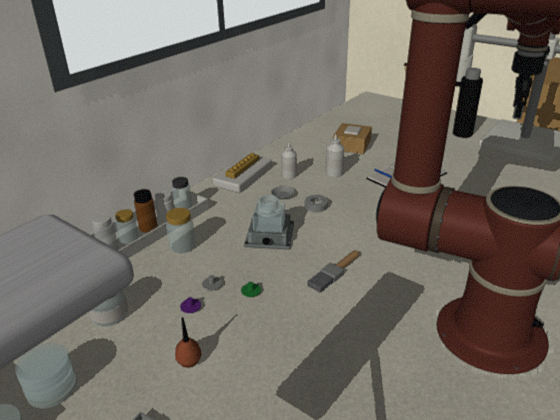

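The top view shows the grey lid at about (202,202), the jar mouth at about (281,192), the ring at about (347,204) and the dish at (345,165). The purple and green look-alikes are at (172,206) and (211,231).

```bash
python3 - <<'E'
from h import *
im,c=load('top0')
cv2.imwrite('pics/crop1.png',cv2.resize(im[150:230,185:375],None,fx=4,fy=4,interpolation=cv2.INTER_CUBIC))
for n,u,v,z in [('lid',202,202,.009),('mouth',281,192,.112),('ring',347,204,.02),('holder',281,197,.04),('dish',345,165,.01),('green',211,231,.009),('purple',172,206,.009),('gold',223,138,.1),('airbulb',131,241,.03)]: 
    p=px2w(c,u,v,z); print(n,p.round(4),np.hypot(p[0],p[1]).round(3))
s=state();print(s['tool_pos'])
from scipy.spatial.transform import Rotation as Ro
print(Ro.from_quat(s['tool_rot'][[1,2,3,0]]).as_matrix().round(3))
c=get_calibration('wrist');R=np.array(c['R']);o=-R.T@np.array(c['t']);print('cam pos',o,'fwd',R[2])
E
```

```text
lid [0.5623 0.2243 0.009 ] 0.605
mouth [ 0.5807 -0.0075  0.112 ] 0.581
ring [ 0.5648 -0.2019  0.02  ] 0.6
holder [ 0.578  -0.0084  0.04  ] 0.578
dish [ 0.6834 -0.1974  0.01  ] 0.711
green [0.4773 0.1941 0.009 ] 0.515
purple [0.5483 0.3122 0.009 ] 0.631
gold [0.7305 0.1566 0.1   ] 0.747
airbulb [0.442  0.4188 0.03  ] 0.609
[ 0.17973049 -0.59811204  0.2552945 ]
[[ 0.958  0.288 -0.   ]
 [ 0.288 -0.958  0.002]
 [ 0.    -0.002 -1.   ]]
cam pos [ 0.24958424 -0.57720935  0.37270683] fwd [-0.27503045 -0.08110134 -0.95800878]
```

View pics/crop1.png

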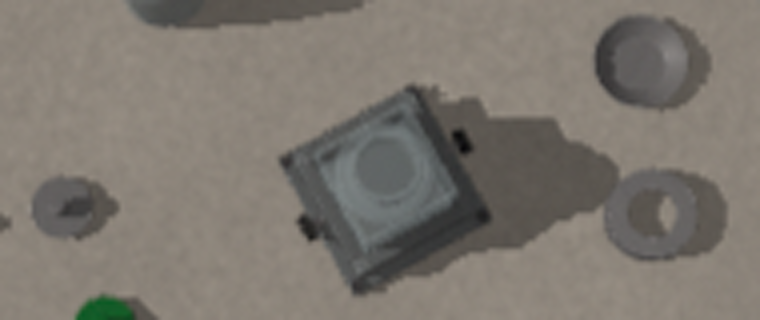

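Emit:
{"op": "move_arm", "data": {
  "targets": [
    [[45,0.042,-0.047,0,0],[45,0.042,-0.047,0,0],[45,0.042,-0.047,0,0],[45,0.042,-0.047,0,0],[45,0.042,-0.047,0,0]]
  ]
}}

```text
time: 0.57
tool_pos: [0.2602, -0.4255, 0.2557]
tool_rot: [-0.0, 0.989, 0.145, -0.0]
contact_force: [0.5, -0.2, 0.6]
gripper_width: 0.447
grasp_force: 0.0
```

Emit:
{"op": "move_arm", "data": {
  "targets": [
    [[45,0.042,-0.047,0,0],[45,0.042,-0.047,0,0],[45,0.042,-0.047,0,0],[45,0.042,-0.047,0,0],[45,0.042,-0.047,0,0]]
  ]
}}

```text
time: 0.98
tool_pos: [0.3402, -0.2542, 0.2561]
tool_rot: [0.0, 0.989, 0.145, 0.0]
contact_force: [0.5, -1.1, -0.7]
gripper_width: 0.453
grasp_force: 0.0
```

Emit:
{"op": "move_arm", "data": {
  "targets": [
    [[45,0.042,-0.047,0,0],[45,0.042,-0.047,0,0],[45,0.042,-0.047,0,0],[45,0.042,-0.047,0,0],[45,0.042,-0.047,0,0]]
  ]
}}

```text
time: 1.4
tool_pos: [0.4204, -0.0828, 0.2562]
tool_rot: [0.0, 0.989, 0.145, 0.0]
contact_force: [0.4, -0.4, 1.1]
gripper_width: 0.449
grasp_force: 0.0
```

Emit:
{"op": "move_arm", "data": {
  "targets": [
    [[45,0.042,-0.047,0,0],[45,0.042,-0.047,0,0],[45,0.042,-0.047,0,0],[45,0.042,-0.047,0,0],[45,0.042,-0.047,0,0]]
  ]
}}

```text
time: 1.82
tool_pos: [0.5005, 0.0887, 0.2561]
tool_rot: [0.0, 0.989, 0.146, -0.0]
contact_force: [-0.5, -0.9, 0.0]
gripper_width: 0.448
grasp_force: 0.0
```

Emit:
{"op": "move_arm", "data": {
  "targets": [
    [[45,0.042,-0.047,0.05,0],[45,0.042,-0.047,0.05,0],[45,0.042,-0.047,0.05,0],[45,0.042,-0.047,0.02,0],[45,0,0,0,0]]
  ]
}}

```text
time: 2.23
tool_pos: [0.5564, 0.2135, 0.1606]
tool_rot: [-0.001, 0.989, 0.147, -0.004]
contact_force: [-0.9, -0.3, -0.6]
gripper_width: 0.449
grasp_force: 0.0
```

```bash
python3 - <<'E'
from h import *
s=state();print(s['time'],s['tool_pos'],s['tool_rot'],s['joint_pos'])
im,c=snap('wrist','w1'); print(w2px(c,[.5623,.2243,.009]))
E
```

```text
2.2333 [0.55638277 0.21349431 0.16059246] [-6.16540605e-04  9.89073366e-01  1.47366727e-01 -4.06740945e-03] [0.24070563 0.0659014  1.76332608 0.00204539 1.32035126 1.5151738 ]
(np.float64(267.5439021973629), np.float64(187.49860864127086))
```

View pics/w1.png

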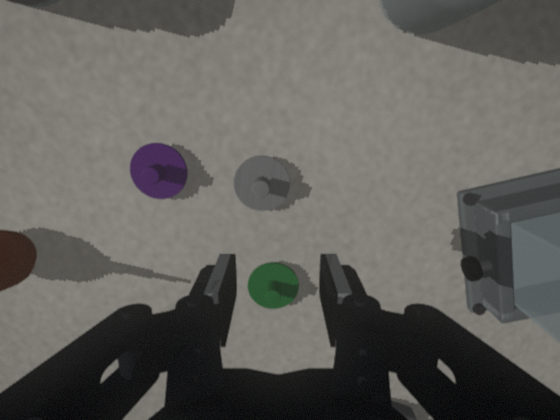

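The wrist view shows the grey lid with its flange centred near (262,183). The green look-alike is at (273,285), the purple at (158,170), and the holder is at the right.

```bash
cat >> h.py <<'E'
from scipy.spatial.transform import Rotation as Ro
def delta(p,s=None):
    s=s or state(); M=Ro.from_quat(s['tool_rot'][[1,2,3,0]]).as_matrix()
    return (M.T@(np.array(p)-s['tool_pos'])/0.6).round(4)
E
python3 - <<'E'
from h import *
im,c=load('w1')
p=px2w(c,262.3,183.2,.009); print(p, px2w(c,261,187,.027)); print(px2w(c,234,183,.009)-px2w(c,291,183,.009))
s=state(); print(s['tool_pos'],'delta to grasp', delta([p[0],p[1],.06]))
c=get_calibration('wrist'); print(w2px(c,[p[0],p[1],.009]))
E
```

```text
[0.56450421 0.22939143 0.009     ] [0.56557196 0.2298846  0.027     ]
[-0.01347185  0.04433552  0.        ]
[0.55652673 0.21154262 0.16275219] delta to grasp [ 0.0225 -0.0245  0.1711]
(np.float64(259.7263754259722), np.float64(182.35623395610668))
```

Emit:
{"op": "move_arm", "data": {
  "targets": [
    [[45,0.0225,-0.0245,0.04,0],[45,0,0,0.06,0],[45,0,0,0.055,0],[45,0,0,0,0]]
  ]
}}

```text
time: 2.62
tool_pos: [0.5615, 0.2255, 0.0668]
tool_rot: [0.001, 0.989, 0.145, -0.006]
contact_force: [-2.6, -0.6, -1.8]
gripper_width: 0.449
grasp_force: 0.0
```

```bash
python3 - <<'E'
from h import *
im,c=snap('wrist','w2')
s=state(); print(s['tool_pos'],s['tool_rot'],s['contact_force'],'delta', delta([.565,.2297,.038]))
print(w2px(c,[.5645,.2294,.009]),w2px(c,[.5645,.2294,.027]))
E
```

```text
[0.56334275 0.22597004 0.07014548] [ 6.13411329e-04  9.89411078e-01  1.45080879e-01 -4.10869279e-03] [ 0.01919417 -0.25168819  0.56330453] delta [ 0.0049 -0.0052  0.0535]
(np.float64(272.6132793833166), np.float64(235.46209548605304)) (np.float64(272.13034641236), np.float64(248.90669845992585))
```

View pics/w2.png

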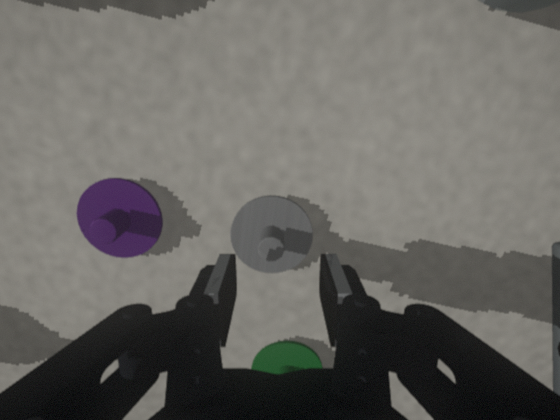

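The lid's flange is centred at (272,234), as predicted, and its knob top is near (270,243), between and ahead of the pads.

Emit:
{"op": "move_arm", "data": {
  "targets": [
    [[45,0.004,-0.005,0.025,0],[45,0,0,0.024,0],[45,0,0,0.003,0],[0,0,0,0,0],[0,0,0,0,0]]
  ]
}}

```text
time: 3.08
tool_pos: [0.5685, 0.2309, 0.0437]
tool_rot: [-0.0, 0.989, 0.145, 0.001]
contact_force: [0.0, -0.4, -0.3]
gripper_width: 0.175
grasp_force: 0.0
```

Emit:
{"op": "move_arm", "data": {
  "targets": [
    [[0,0,0,0,0],[0,0,0,0,0],[0,0,0,0,0]]
  ]
}}

```text
time: 3.33
tool_pos: [0.5688, 0.2312, 0.0439]
tool_rot: [0.0, 0.989, 0.145, 0.001]
contact_force: [-1.1, -0.5, 4.7]
gripper_width: 0.122
grasp_force: 58.8
```

Emit:
{"op": "move_arm", "data": {
  "targets": [
    [[0,0,0,-0.02,0],[0,0,0,-0.05,0],[0,0,0,-0.06,0],[0,0,0,-0.06,0],[0,0,0,-0.06,0]]
  ]
}}

```text
time: 3.75
tool_pos: [0.5674, 0.231, 0.1944]
tool_rot: [-0.0, 0.989, 0.145, -0.0]
contact_force: [0.6, -0.1, -0.8]
gripper_width: 0.118
grasp_force: 58.6
```

Emit:
{"op": "move_arm", "data": {
  "targets": [
    [[0,0,0,0,0],[0,0,0,0,0]]
  ]
}}

```text
time: 3.92
tool_pos: [0.5697, 0.2317, 0.197]
tool_rot: [-0.0, 0.989, 0.145, 0.004]
contact_force: [0.5, -0.1, -1.2]
gripper_width: 0.116
grasp_force: 58.6
```

```bash
python3 - <<'E'
from h import *
im,c=snap('wrist','w3')
s=state(); print(s['tool_pos'],s['tool_rot'],s['contact_force'],s['gripper_width'],'delta', delta([.5807,-.0075,.194]))
R=np.array(c['R']);o=-R.T@np.array(c['t']);print(o)
E
```

```text
[0.56824004 0.23123857 0.19394643] [-1.74741575e-04  9.89367099e-01  1.45435088e-01  1.16146827e-03] [ 0.15908557 -0.00559252 -1.21013007] 0.12451783212593714 delta [-9.46e-02  3.87e-01 -3.00e-04]
[0.63867457 0.25255019 0.31493058]
```

View pics/w3.png

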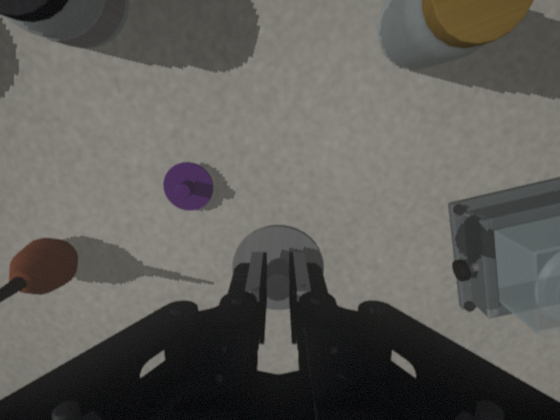

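The lid is held level. Its flange is centred at about (278,265) and spans u from 233 to 323; the jar is at the right.

Emit:
{"op": "move_arm", "data": {
  "targets": [
    [[0,-0.02,0.0625,0,0],[0,-0.025,0.0625,0,0],[0,-0.025,0.0625,0,0],[0,-0.025,0.0625,0,0],[0,0,0,0,0]]
  ]
}}

```text
time: 4.38
tool_pos: [0.5545, 0.0654, 0.1897]
tool_rot: [0.001, 0.99, 0.142, -0.003]
contact_force: [0.5, 0.4, -0.3]
gripper_width: 0.123
grasp_force: 58.7
```

Emit:
{"op": "move_arm", "data": {
  "targets": [
    [[0,0,0,0,0],[0,0,0,0,0]]
  ]
}}

```text
time: 4.55
tool_pos: [0.5555, 0.071, 0.1906]
tool_rot: [-0.001, 0.989, 0.145, -0.002]
contact_force: [0.2, -0.9, -0.8]
gripper_width: 0.117
grasp_force: 58.7
```

```bash
python3 - <<'E'
from h import *
im,c0=load('w3'); s={'tool_rot':np.array([0,.9894,.1454,0])}
T=np.array([.56824,.23124,.19395]); p=px2w(c0,278,265,T[2]-.035); M=Ro.from_quat([.9894,.1454,0,0]).as_matrix()
print('disk in tool',M.T@(p-T), 'width',np.linalg.norm(px2w(c0,233,265,T[2]-.035)-px2w(c0,323,265,T[2]-.035)))
im,c=snap('wrist','w4'); s=state(); print(s['tool_pos'],s['tool_rot'])
u,v=w2px(c,[.5807,-.0075,.112]); print(u,v)
x0,y0=int(max(0,u-110)),int(max(0,v-90)); x0=min(x0,560-200)
print(x0,y0); cr=im[y0:y0+190,x0:x0+200,::-1]
cv2.imwrite('pics/crop4.png',cv2.resize(cr,None,fx=3,fy=3,interpolation=cv2.INTER_CUBIC))
E
```

```text
disk in tool [-1.82329875e-03  8.53848559e-05  3.50000000e-02] width 0.04552477768652366
[0.55572505 0.0716558  0.19097935] [-4.13830895e-04  9.89335487e-01  1.45648890e-01 -1.23435862e-03]
411.87974465403 227.32296125827625
301 137
```

View pics/crop4.png

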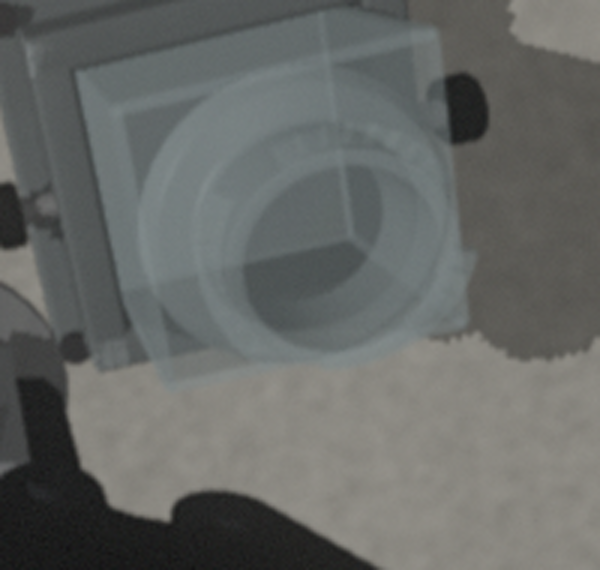

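The crop shows the mouth ellipse from about 243 to 445 across and 158 to 352 down, so its centre is near image pixel (415.7,222). I'll refine that with a circle fit on the image gradients.

```bash
cat >> h.py <<'E'
def circfit(im,c,x,y,z,rs,span=.008,step=.0005):
    g=cv2.GaussianBlur(cv2.cvtColor(im,cv2.COLOR_BGR2GRAY).astype(np.float32),(0,0),.8)
    G=np.hypot(cv2.Sobel(g,cv2.CV_32F,1,0),cv2.Sobel(g,cv2.CV_32F,0,1))
    a=np.linspace(0,2*np.pi,120,endpoint=False); out=[]
    for dx in np.arange(-span,span+1e-9,step):
        for dy in np.arange(-span,span+1e-9,step):
            sc=0
            for r in rs:
                uv=np.array([w2px(c,[x+dx+r*np.cos(t),y+dy+r*np.sin(t),z]) for t in a],np.float32)
                sc+=np.sqrt(cv2.remap(G,uv[:,0],uv[:,1],cv2.INTER_LINEAR)).mean()
            out.append((sc,x+dx,y+dy))
    out.sort(reverse=True); return out[:6]
E
python3 - <<'E'
from h import *
im,c=load('w4')
p=px2w(c,415.7,222,.112); print(p)
for rs in ([.02],[.024],[.02,.024]):
    print(rs,[tuple(np.round(o,4)) for o in circfit(im,c,p[0],p[1],.112,rs)])
im,c=load('top0'); print('top',[tuple(np.round(o,4)) for o in circfit(im,c,p[0],p[1],.112,[.02,.024])][:3])
E
```

```text
[ 0.58457917 -0.00836858  0.112     ]
[0.02] [(np.float64(6.1738), np.float64(0.5836), np.float64(-0.0079)), (np.float64(6.0088), np.float64(0.5836), np.float64(-0.0074)), (np.float64(6.0077), np.float64(0.5831), np.float64(-0.0079)), (np.float64(5.9382), np.float64(0.5836), np.float64(-0.0084)), (np.float64(5.87), np.float64(0.5841), np.float64(-0.0079)), (np.float64(5.8195), np.float64(0.5831), np.float64(-0.0074))]
[0.024] [(np.float64(4.7588), np.float64(0.5876), np.float64(-0.0059)), (np.float64(4.7375), np.float64(0.5876), np.float64(-0.0064)), (np.float64(4.7), np.float64(0.5871), np.float64(-0.0064)), (np.float64(4.6806), np.float64(0.5871), np.float64(-0.0059)), (np.float64(4.6403), np.float64(0.5861), np.float64(-0.0114)), (np.float64(4.6334), np.float64(0.5876), np.float64(-0.0054))]
[0.02, 0.024] [(np.float64(9.9661), np.float64(0.5836), np.float64(-0.0079)), (np.float64(9.8686), np.float64(0.5831), np.float64(-0.0079)), (np.float64(9.7553), np.float64(0.5836), np.float64(-0.0084)), (np.float64(9.6583), np.float64(0.5831), np.float64(-0.0084)), (np.float64(9.6421), np.float64(0.5836), np.float64(-0.0074)), (np.float64(9.5825), np.float64(0.5841), np.float64(-0.0079))]
top [(np.float64(11.6511), np.float64(0.5901), np.float64(-0.0164)), (np.float64(11.6506), np.float64(0.5896), np.float64(-0.0164)), (np.float64(11.6418), np.float64(0.5906), np.float64(-0.0164))]
```

```bash
python3 - <<'E'
from h import *
M=Ro.from_quat([.9894,.1454,0,0]).as_matrix()
for f,T in (('w3',[.56824,.23124,.19395]),('w4',[.55573,.07166,.19098])):
    im,c=load(f); T=np.array(T); p=T+M@np.array([-.002,0,.035])
    for o in circfit(im,c,p[0],p[1],p[2],[.023],.006,.001)[:3]: print(f,round(float(o[0]),2),(M.T@(np.array([o[1],o[2],p[2]])-T)).round(4))
s=state(); d=np.array([-.0025,0,0])
print(s['tool_pos'],delta(np.array([.5836,-.0079,s['tool_pos'][2]])-M@d,s))
E
```

```text
w3 7.63 [-0.003  -0.0003  0.035 ]
w3 6.94 [-0.0032  0.0007  0.035 ]
w3 6.54 [-0.002 -0.     0.035]
w4 7.75 [-0.0042  0.0004  0.035 ]
w4 6.61 [-0.0045  0.0013  0.035 ]
w4 6.5 [-0.0039 -0.0006  0.035 ]
[0.55572505 0.0716558  0.19097935] [ 0.0104  0.1404 -0.0002]
```

Emit:
{"op": "move_arm", "data": {
  "targets": [
    [[0,0.004,0.047,0,0],[0,0.004,0.047,0,0],[0,0.004,0.0464,0,0],[0,0,0,0.03,0],[0,0,0,0.02,0]]
  ]
}}

```text
time: 5.02
tool_pos: [0.5881, -0.0073, 0.1615]
tool_rot: [-0.0, 0.989, 0.145, -0.0]
contact_force: [-1.0, 0.7, -1.4]
gripper_width: 0.118
grasp_force: 58.8
```

Emit:
{"op": "move_arm", "data": {
  "targets": [
    [[0,0,0,0,0],[0,0,0,0,0],[0,0,0,0,0]]
  ]
}}

```text
time: 5.27
tool_pos: [0.5874, -0.0063, 0.1623]
tool_rot: [-0.0, 0.989, 0.146, -0.0]
contact_force: [0.0, -0.9, -0.4]
gripper_width: 0.118
grasp_force: 58.8
```

```bash
python3 - <<'E'
from h import *
s=state(); M=Ro.from_quat([.9894,.1454,0,0]).as_matrix()
print(s['tool_pos'],s['contact_force'],delta(np.array([.5836,-.0079,.150])-M@[-.0035,0,0],s))
E
```

```text
[ 0.58738622 -0.00630655  0.16230202] [ 0.01335262 -0.93565902 -0.43331719] [-0.001   0.0007  0.0205]
```

Emit:
{"op": "move_arm", "data": {
  "targets": [
    [[0,-0.001,0.0007,0.007,0],[0,0,0,0.004,0],[0,0,0,0.003,0],[0,0,0,0,0]]
  ]
}}

```text
time: 5.6
tool_pos: [0.5869, -0.0079, 0.1537]
tool_rot: [-0.0, 0.989, 0.146, -0.0]
contact_force: [0.5, 0.8, -0.4]
gripper_width: 0.12
grasp_force: 58.8
```

Emit:
{"op": "move_arm", "data": {
  "targets": [
    [[0,0,0,0.002,0],[0,0,0,0.002,0],[0,0,0,0,0]]
  ]
}}

```text
time: 5.85
tool_pos: [0.5873, -0.0081, 0.1516]
tool_rot: [-0.0, 0.989, 0.145, 0.0]
contact_force: [0.6, 0.2, -0.1]
gripper_width: 0.12
grasp_force: 58.8
```

Emit:
{"op": "move_arm", "data": {
  "targets": [
    [[0,0,0,0.0015,0],[0,0,0,0.0015,0],[0,0,0,0,0],[0,0,0,0,0]]
  ]
}}

```text
time: 6.18
tool_pos: [0.5874, -0.0081, 0.15]
tool_rot: [-0.0, 0.989, 0.145, 0.0]
contact_force: [1.7, 1.0, 0.7]
gripper_width: 0.116
grasp_force: 58.9
```

Emit:
{"op": "move_arm", "data": {
  "targets": [
    [[0,0,0,0.0012,0],[0,0,0,0,0],[0,0,0,0,0]]
  ]
}}

```text
time: 6.43
tool_pos: [0.5875, -0.0081, 0.1499]
tool_rot: [-0.0, 0.989, 0.145, 0.0]
contact_force: [-1.0, 1.9, 5.1]
gripper_width: 0.117
grasp_force: 59.4
```

Emit:
{"op": "move_arm", "data": {
  "targets": [
    [[45,0,0,0,0],[45,0,0,0,0],[45,0,0,0,0],[45,0,0,-0.01,0],[45,0,0,-0.03,0]]
  ]
}}

```text
time: 6.85
tool_pos: [0.5848, -0.008, 0.1698]
tool_rot: [-0.001, 0.989, 0.145, -0.003]
contact_force: [-0.7, -1.0, 0.8]
gripper_width: 0.45
grasp_force: 0.0
```

Emit:
{"op": "move_arm", "data": {
  "targets": [
    [[45,0,0,-0.05,0],[45,0,0,-0.06,-1],[45,0,0,-0.02,-1],[45,0,0,0,-1],[100,0,0,0,-1]]
  ]
}}

```text
time: 7.27
tool_pos: [0.5879, -0.0084, 0.2536]
tool_rot: [0.001, 0.937, 0.35, 0.002]
contact_force: [-0.4, -0.8, -0.3]
gripper_width: 0.576
grasp_force: 0.0
```

```bash
python3 - <<'E'
from h import *
s=state(); print(s['time'],s['tool_pos'],s['joint_pos'])
im,c=snap('wrist','w5')
for z,r in ((.115,.023),):
    o=circfit(im,c,.5836,-.0079,z,[r],.006,.0005); print([np.round(x,4) for x in o[:3]])
im,c=snap('side','s5')
E
```

```text
7.2667 [ 0.58789794 -0.00844483  0.25363344] [-1.40752870e-01 -3.51993994e-02  1.70581812e+00 -3.39527052e-04
  1.46724916e+00  7.14319777e-01]
[array([ 6.6487,  0.5836, -0.0089]), array([ 6.5666,  0.5831, -0.0089]), array([ 6.5232,  0.5836, -0.0084])]
```

View pics/w5.png

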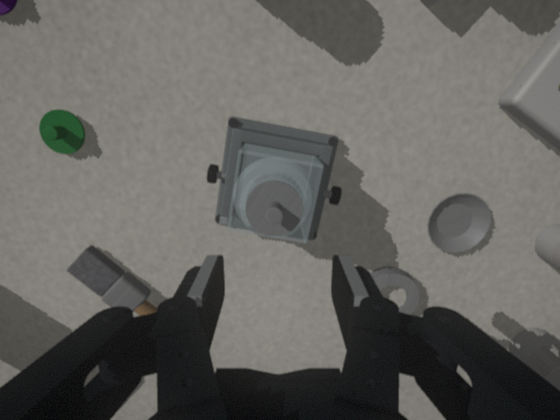

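The wrist view shows the lid seated, concentric in the mouth at (275,205), knob up. The ring is at (397,292) and the dish at (460,223).

Emit:
{"op": "move_arm", "data": {
  "targets": [
    [[100,0,0,0,-1],[100,0,0,0,-1],[100,0,0,0,-1],[100,0,0,0,-1],[100,0,0,0,-1]]
  ]
}}

```text
time: 7.78
tool_pos: [0.5868, -0.0082, 0.2506]
tool_rot: [-0.0, 0.815, 0.58, -0.0]
contact_force: [0.4, -0.2, -0.2]
gripper_width: 0.997
grasp_force: 0.0
```

Emit:
{"op": "move_arm", "data": {
  "targets": [
    [[100,0,0,0,-1],[100,0,0,0,-1],[100,0,0,0,-1],[100,0,0,0,-1],[100,0,0,0,-1]]
  ]
}}

```text
time: 8.2
tool_pos: [0.5868, -0.0082, 0.2506]
tool_rot: [-0.0, 0.637, 0.771, -0.0]
contact_force: [0.8, 0.2, 0.4]
gripper_width: 1.0
grasp_force: 0.0
```

Emit:
{"op": "move_arm", "data": {
  "targets": [
    [[100,0,0,0,-1],[100,0,0,0,-1],[100,0,0,0,-1],[100,0,0,0,-1],[100,0,0,0,-1]]
  ]
}}

```text
time: 8.62
tool_pos: [0.5868, -0.0082, 0.2506]
tool_rot: [-0.0, 0.416, 0.909, -0.0]
contact_force: [-0.2, -0.3, 0.3]
gripper_width: 1.0
grasp_force: 0.0
```

Emit:
{"op": "move_arm", "data": {
  "targets": [
    [[100,0,0,0,-1],[100,0,0,0,-1],[100,0,0,0,-1],[100,0,0,0,-1],[100,0,0,0,-1]]
  ]
}}

```text
time: 9.03
tool_pos: [0.5868, -0.0082, 0.2506]
tool_rot: [-0.001, 0.166, 0.986, -0.0]
contact_force: [-0.0, 0.1, -0.2]
gripper_width: 1.004
grasp_force: 0.0
```

Emit:
{"op": "move_arm", "data": {
  "targets": [
    [[100,0,0,0,-1],[100,0,0,0,-1],[100,0,0,0,-1],[100,0,0,0,-1],[100,0,0,0,-1]]
  ]
}}

```text
time: 9.45
tool_pos: [0.5868, -0.0082, 0.2506]
tool_rot: [-0.001, -0.094, 0.996, 0.0]
contact_force: [-0.4, 0.2, -1.1]
gripper_width: 1.0
grasp_force: 0.0
```

Emit:
{"op": "move_arm", "data": {
  "targets": [
    [[100,0,0,0,-1],[100,0,0,0,-1],[100,0,0,0,-1],[100,0,0,0,0],[100,0,0,0,0]]
  ]
}}

```text
time: 9.87
tool_pos: [0.5869, -0.0082, 0.2508]
tool_rot: [-0.0, -0.246, 0.969, 0.0]
contact_force: [0.9, 0.3, 0.1]
gripper_width: 0.998
grasp_force: 0.0
```

```bash
python3 - <<'E'
from h import *
im,c=load('w5')
o=circfit(im,c,.565,-.202,.02,[.033,.018],.008,.001); print([np.round(x,4) for x in o[:3]])
im,c=load('top0')
o=circfit(im,c,.565,-.202,.02,[.033,.018],.008,.001); print([np.round(x,4) for x in o[:3]])
s=state(); print(s['time'],s['tool_pos'],s['joint_pos'],delta([.565,-.202,.15]))
E
```

```text
[array([10.2324,  0.568 , -0.203 ]), array([10.2108,  0.567 , -0.203 ]), array([10.0727,  0.568 , -0.202 ])]
[array([14.4815,  0.567 , -0.202 ]), array([14.4004,  0.566 , -0.202 ]), array([14.366,  0.567, -0.203])]
9.8667 [ 0.58693323 -0.00822006  0.25075065] [-1.40695591e-01 -3.30448986e-02  1.70854251e+00 -1.26766915e-04
  1.46681962e+00 -2.20827275e+00] [ 0.186  -0.2666  0.168 ]
```

Emit:
{"op": "move_arm", "data": {
  "targets": [
    [[100,0.037,-0.053,0,0],[100,0.037,-0.053,0,0],[100,0.037,-0.053,0,0],[100,0.037,-0.053,0,0],[100,0.037,-0.053,0.02,0]]
  ]
}}

```text
time: 10.28
tool_pos: [0.567, -0.2031, 0.242]
tool_rot: [0.002, -0.246, 0.969, -0.002]
contact_force: [0.6, -0.7, 0.7]
gripper_width: 1.0
grasp_force: 0.0
```

Emit:
{"op": "move_arm", "data": {
  "targets": [
    [[100,0,0,0.05,0],[100,0,0,0.05,0],[100,0,0,0.04,0],[100,0,0,0,0],[100,0,0,0,0]]
  ]
}}

```text
time: 10.7
tool_pos: [0.5651, -0.2005, 0.1535]
tool_rot: [-0.002, -0.247, 0.969, 0.001]
contact_force: [0.6, -0.1, 0.8]
gripper_width: 0.997
grasp_force: 0.0
```

```bash
python3 - <<'E'
from h import *
s=state()
im,c=snap('wrist','w6')
o=circfit(im,c,.567,-.2025,.02,[.033,.018],.006,.0005); print([np.round(x,4) for x in o[:3]])
print(s['time'],s['tool_pos'],s['joint_pos'],delta([o[0][1],o[0][2],.06]))
cv2.imwrite('pics/w6b.png',im[:,:,::-1])
E
```

```text
[array([13.6443,  0.5685, -0.204 ]), array([13.5647,  0.568 , -0.204 ]), array([13.4695,  0.5685, -0.2035])]
10.7 [ 0.56509392 -0.20047775  0.15345456] [-4.64976105e-01  7.94177950e-02  1.76171850e+00 -1.85529880e-05
  1.30448561e+00 -2.53461371e+00] [-0.0006 -0.006   0.1596]
```

View pics/w6.png

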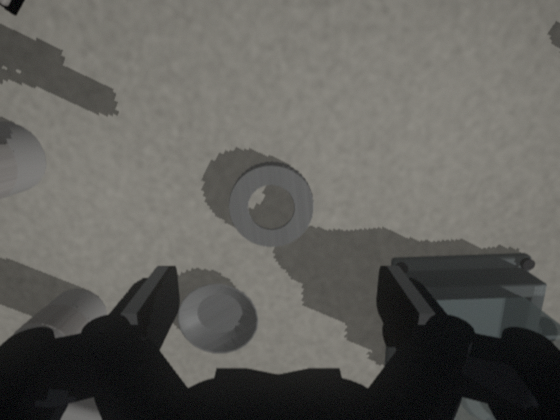

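The ring is centred at (271,203), between and ahead of the fully open fingers. The dish at (218,318) is clear. I'll grip the ring once across, then again at 90°, so that it centres on the tool axis.

Emit:
{"op": "move_arm", "data": {
  "targets": [
    [[100,-0.0006,-0.006,0.04,0],[100,0,0,0.05,1],[100,0,0,0.05,1],[100,0,0,0.03,1],[100,0,0,0.02,1]]
  ]
}}

```text
time: 11.17
tool_pos: [0.5689, -0.2039, 0.0413]
tool_rot: [0.0, -0.038, 0.999, -0.0]
contact_force: [-0.3, -0.6, 0.4]
gripper_width: 1.001
grasp_force: 0.0
```

Emit:
{"op": "move_arm", "data": {
  "targets": [
    [[100,0,0,0.01,1],[100,0,0,0,1],[100,0,0,0,1],[100,0,0,0,1],[100,0,0,0,1]]
  ]
}}

```text
time: 11.58
tool_pos: [0.5707, -0.2048, 0.0385]
tool_rot: [0.003, 0.222, 0.975, -0.001]
contact_force: [-0.0, 0.2, 0.4]
gripper_width: 1.0
grasp_force: 0.0
```

Emit:
{"op": "move_arm", "data": {
  "targets": [
    [[100,0,0,0,1],[100,0,0,0,1],[100,0,0,0,1],[100,0,0,0,1],[100,0,0,0,1]]
  ]
}}

```text
time: 12.0
tool_pos: [0.5707, -0.2048, 0.0386]
tool_rot: [0.003, 0.467, 0.884, 0.0]
contact_force: [0.4, -0.3, -0.0]
gripper_width: 1.0
grasp_force: 0.0
```

Emit:
{"op": "move_arm", "data": {
  "targets": [
    [[100,0,0,0,1],[60,0,0,0,0],[60,0,0,0,0],[60,0,0,0,0],[60,0,0,0,0]]
  ]
}}

```text
time: 12.42
tool_pos: [0.5732, -0.2057, 0.0418]
tool_rot: [0.006, 0.509, 0.861, 0.001]
contact_force: [0.4, 2.1, 14.9]
gripper_width: 0.598
grasp_force: 7.3
```

Emit:
{"op": "move_arm", "data": {
  "targets": [
    [[100,0,0,0,0],[100,0,0,0,0],[100,0,0,0,0],[100,0.003,-0.0026,0,0],[100,0,0,0.01,0]]
  ]
}}

```text
time: 12.83
tool_pos: [0.5661, -0.2032, 0.0295]
tool_rot: [0.0, 0.509, 0.861, 0.0]
contact_force: [0.3, 0.3, 0.1]
gripper_width: 0.996
grasp_force: 0.0
```

Emit:
{"op": "move_arm", "data": {
  "targets": [
    [[100,0,0,0.01,0],[100,0,0,0,0],[100,0,0,0,0]]
  ]
}}

```text
time: 13.08
tool_pos: [0.5651, -0.2027, 0.0217]
tool_rot: [-0.001, 0.51, 0.86, -0.0]
contact_force: [0.5, 0.6, 0.5]
gripper_width: 0.999
grasp_force: 0.0
```

```bash
python3 - <<'E'
from h import *
s=state();print(s['tool_pos'],s['tool_rot'],s['contact_force'],s['joint_pos'][5],delta([.5685,-.204,.024],s))
im,c=snap('wrist','w7')
o=circfit(im,c,.5685,-.204,.02,[.033,.018],.008,.001); print([np.round(x,4) for x in o[:3]])
E
```

```text
[ 0.56507804 -0.2026918   0.0217465 ] [-1.22473068e-03  5.09645896e-01  8.60383377e-01 -7.20984699e-05] [0.51227554 0.55718101 0.54122165] -0.9695842274546701 [-0.0046  0.0039 -0.0038]
[array([11.0198,  0.5645, -0.208 ]), array([10.2475,  0.5645, -0.207 ]), array([10.2148,  0.5655, -0.208 ])]
```

Emit:
{"op": "move_arm", "data": {
  "targets": [
    [[100,0,0,-0.005,0],[65,0,0,0,0],[65,0,0,0,0],[65,0,0,0,0],[65,0,0,0,0]]
  ]
}}

```text
time: 13.55
tool_pos: [0.5672, -0.2037, 0.0276]
tool_rot: [0.001, 0.51, 0.86, 0.0]
contact_force: [0.2, -0.2, 5.7]
gripper_width: 0.747
grasp_force: 66.2
```

Emit:
{"op": "move_arm", "data": {
  "targets": [
    [[100,0,0,0,0],[100,0,0,0,0],[100,0,0,0,0],[100,0,0,0,-1],[100,0,0,0,-1]]
  ]
}}

```text
time: 13.97
tool_pos: [0.5655, -0.2029, 0.0254]
tool_rot: [-0.001, 0.415, 0.91, 0.0]
contact_force: [0.2, 0.2, 0.3]
gripper_width: 1.001
grasp_force: 0.0
```

Emit:
{"op": "move_arm", "data": {
  "targets": [
    [[100,0,0,0,-1],[100,0,0,0,-1],[100,0,0,0,-1],[100,0,0,0,-1],[100,0,0,0,-1]]
  ]
}}

```text
time: 14.38
tool_pos: [0.5655, -0.2028, 0.0254]
tool_rot: [-0.001, 0.165, 0.986, 0.0]
contact_force: [-0.0, -0.4, -0.1]
gripper_width: 0.999
grasp_force: 0.0
```

Emit:
{"op": "move_arm", "data": {
  "targets": [
    [[100,0,0,0,-1],[100,0,0,0,-1],[100,0,0,0,-1],[100,0,0,0,-1],[100,0,0,0,-1]]
  ]
}}

```text
time: 14.8
tool_pos: [0.5655, -0.2028, 0.0254]
tool_rot: [-0.0, -0.096, 0.995, 0.0]
contact_force: [0.1, -0.0, 0.2]
gripper_width: 0.999
grasp_force: 0.0
```

Emit:
{"op": "move_arm", "data": {
  "targets": [
    [[100,0,0,0,-1],[100,0,0,0,-1],[100,0,0,0,-1],[65,0,0,0,0],[65,0,0,0,0]]
  ]
}}

```text
time: 15.22
tool_pos: [0.5658, -0.203, 0.0262]
tool_rot: [-0.0, -0.247, 0.969, 0.0]
contact_force: [-12.9, 4.9, 29.1]
gripper_width: 0.751
grasp_force: 59.5
```

Emit:
{"op": "move_arm", "data": {
  "targets": [
    [[65,0,0,0,0],[65,0,0,0,0],[65,0,0,0,0]]
  ]
}}

```text
time: 15.47
tool_pos: [0.5664, -0.2033, 0.0265]
tool_rot: [0.0, -0.247, 0.969, -0.0]
contact_force: [0.7, -0.4, 2.0]
gripper_width: 0.75
grasp_force: 66.0
```

```bash
python3 - <<'E'
from h import *
s=state();print(s['time'],s['tool_pos'],s['tool_rot'],s['contact_force'],s['joint_pos'][5])
E
```

```text
15.4667 [ 0.56638587 -0.20326651  0.02654225] [ 3.88535537e-04 -2.47337087e-01  9.68929382e-01 -2.58917536e-04] [ 0.71586023 -0.35131339  1.96301931] -2.5389618594128227
```

Emit:
{"op": "move_arm", "data": {
  "targets": [
    [[65,0,0,-0.02,0],[65,0,0,-0.05,0],[65,0,0,-0.06,0],[65,0,0,-0.06,0],[65,0,0,-0.06,0]]
  ]
}}

```text
time: 15.88
tool_pos: [0.5652, -0.2027, 0.1775]
tool_rot: [-0.001, -0.248, 0.969, 0.0]
contact_force: [0.1, -0.6, -0.8]
gripper_width: 0.749
grasp_force: 66.0
```

Emit:
{"op": "move_arm", "data": {
  "targets": [
    [[65,0,0,-0.05,0],[65,0,0,0,0],[65,0,0,0,0]]
  ]
}}

```text
time: 16.13
tool_pos: [0.567, -0.2036, 0.2095]
tool_rot: [0.002, -0.248, 0.969, -0.002]
contact_force: [0.1, -0.1, -1.7]
gripper_width: 0.75
grasp_force: 66.0
```

```bash
python3 - <<'E'
from h import *
s=state();print(s['time'],s['tool_pos'],s['tool_rot'],s['contact_force'],s['gripper_width'],s['joint_pos'][5],delta([.5836,-.0083,.19]))
im,c=snap('wrist','w8'); T=s['tool_pos']; z=T[2]-.0065
print('ring-tool',[ (np.round(o[0],2),np.round(o[1]-T[0],4),np.round(o[2]-T[1],4)) for o in circfit(im,c,T[0],T[1],z,[.033,.018],.006,.001)[:4]])
cv2.imwrite('pics/w8v.png',im[:,:,::-1])
E
```

```text
16.1333 [ 0.56703289 -0.20357663  0.20945005] [ 0.0019659  -0.24783819  0.96879788 -0.00173973] [ 0.13418362 -0.09624383 -1.73935131] 0.7501066068539234 -2.5398376138222534 [-0.1804  0.2724  0.0318]
ring-tool [(np.float32(14.36), np.float64(0.0), np.float64(0.0)), (np.float32(13.96), np.float64(0.001), np.float64(0.0)), (np.float32(13.22), np.float64(0.0), np.float64(-0.001)), (np.float32(12.93), np.float64(0.0), np.float64(0.001))]
```

View pics/w8v.png

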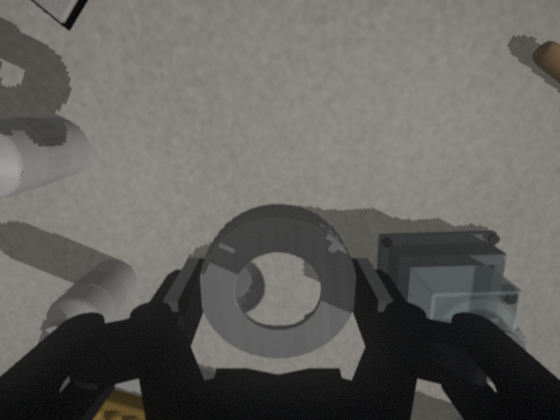

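The ring is held level with its opening centred at (278,288), and the fit puts it on the tool axis. On to the jar.

Emit:
{"op": "move_arm", "data": {
  "targets": [
    [[65,-0.036,0.0545,0,0],[65,-0.036,0.0545,0,0],[65,-0.036,0.0545,0,0],[65,-0.036,0.0545,0,0],[65,-0.036,0.0545,0,0]]
  ]
}}

```text
time: 16.6
tool_pos: [0.5804, -0.006, 0.2031]
tool_rot: [-0.002, -0.248, 0.969, 0.001]
contact_force: [-0.2, 0.3, -0.6]
gripper_width: 0.744
grasp_force: 66.1
```

Emit:
{"op": "move_arm", "data": {
  "targets": [
    [[65,0,0,0,0],[65,0,0,0,0],[65,0,0,0,0]]
  ]
}}

```text
time: 16.85
tool_pos: [0.5811, -0.0078, 0.204]
tool_rot: [-0.002, -0.248, 0.969, 0.0]
contact_force: [-0.5, 0.7, -0.6]
gripper_width: 0.75
grasp_force: 66.1
```

```bash
python3 - <<'E'
from h import *
s=state();print(s['time'],s['tool_pos'],s['tool_rot'],s['contact_force'],s['ft_torque'],s['joint_pos'][5],delta([.5837,-.0085,.145]))
E
```

```text
16.85 [ 0.58107437 -0.00784156  0.20400245] [-1.77616029e-03 -2.48206651e-01  9.68705380e-01  4.36415901e-04] [-0.51655759  0.67289039 -0.62900983] [ 0.01008119 -0.02870553 -0.03140486] -2.2136358338172237 [-0.0036 -0.0032  0.0983]
```

Emit:
{"op": "move_arm", "data": {
  "targets": [
    [[65,-0.0036,-0.0032,0.03,0],[65,0,0,0.03,0],[65,0,0,0.03,0],[65,0,0,0,0],[65,0,0,0,0]]
  ]
}}

```text
time: 17.27
tool_pos: [0.5837, -0.0097, 0.1502]
tool_rot: [-0.002, -0.247, 0.969, 0.001]
contact_force: [0.2, -0.5, 0.5]
gripper_width: 0.748
grasp_force: 66.1
```

```bash
python3 - <<'E'
from h import *
s=state();print(s['time'],s['tool_pos'],s['tool_rot'],s['contact_force'],s['ft_torque'],delta([.5837,-.0085,.139]))
E
```

```text
17.2667 [ 0.58365917 -0.00972961  0.15019519] [-1.96511811e-03 -2.46936343e-01  9.69029446e-01  7.17023285e-04] [ 0.15878645 -0.50151112  0.50277226] [ 0.00689938 -0.03313606  0.00773009] [-0.0011  0.0017  0.0187]
```

Emit:
{"op": "move_arm", "data": {
  "targets": [
    [[65,-0.001,0.0015,0.006,0],[65,0,0,0.006,0],[65,0,0,0.004,0],[65,0,0,0.002,0],[65,0,0,0,0]]
  ]
}}

```text
time: 17.68
tool_pos: [0.5851, -0.0074, 0.1414]
tool_rot: [0.0, -0.248, 0.969, -0.0]
contact_force: [0.8, 0.1, -0.7]
gripper_width: 0.749
grasp_force: 66.1
```

Emit:
{"op": "move_arm", "data": {
  "targets": [
    [[65,0,0,0.002,0],[65,0,0,0.002,0],[65,0,0,0,0]]
  ]
}}

```text
time: 17.93
tool_pos: [0.585, -0.0073, 0.1388]
tool_rot: [-0.0, -0.248, 0.969, 0.0]
contact_force: [-0.1, -0.6, -0.8]
gripper_width: 0.747
grasp_force: 66.1
```

```bash
cat > q.py <<'E'
from h import *
s=state();print(round(s['time'],2),s['tool_pos'].round(4),'tilt',s['tool_rot'][[0,3]].round(4),'F',s['contact_force'].round(1),'T',s['ft_torque'].round(2),'j6',s['joint_pos'][5].round(3),'d',delta([.5837,-.0085,s['tool_pos'][2]]),s['gripper_width'].round(3))
E
python3 q.py
```

```text
Traceback (most recent call last):
  File "q.py", line 2, in <module>
    s=state();print(round(s['time'],2),s['tool_pos'].round(4),'tilt',s['tool_rot'][[0,3]].round(4),'F',s['contact_force'].round(1),'T',s['ft_torque'].round(2),'j6',s['joint_pos'][5].round(3),'d',delta([.5837,-.0085,s['tool_pos'][2]]),s['gripper_width'].round(3))
                                                                                                                                                                                                                                          ^^^^^^^^^^^^^^^^^^^^^^^^
AttributeError: 'float' object has no attribute 'round'
```

Emit:
{"op": "move_arm", "data": {
  "targets": [
    [[65,0.0029,-0.0007,0,0],[65,0,0,0.002,0],[65,0,0,0.002,0],[65,0,0,0,0]]
  ]
}}

```text
time: 18.27
tool_pos: [0.5836, -0.0086, 0.1362]
tool_rot: [-0.0, -0.248, 0.969, 0.0]
contact_force: [-0.4, 0.2, -0.5]
gripper_width: 0.746
grasp_force: 66.1
```

Emit:
{"op": "move_arm", "data": {
  "targets": [
    [[65,0,0,0.002,0],[65,0,0,0,0]]
  ]
}}

```text
time: 18.43
tool_pos: [0.5836, -0.0086, 0.1351]
tool_rot: [-0.0, -0.248, 0.969, 0.0]
contact_force: [-0.4, 0.1, -0.5]
gripper_width: 0.744
grasp_force: 66.1
```

```bash
sed -i "s/s\['gripper_width'\].round(3)/round(s['gripper_width'],3)/" q.py; python3 q.py
```

```text
18.43 [ 0.5836 -0.0086  0.1351] tilt [-0.0002  0.0001] F [-0.4  0.1 -0.5] T [ 0.06 -0.02  0.04] j6 -2.214 d [-0.0002  0.     -0.    ] 0.744
```

Emit:
{"op": "move_arm", "data": {
  "targets": [
    [[65,0,0,0.002,0],[65,0,0,0.002,0],[65,0,0,0,0]]
  ]
}}

```text
time: 18.68
tool_pos: [0.5836, -0.0085, 0.1325]
tool_rot: [-0.0, -0.248, 0.969, 0.0]
contact_force: [1.0, 0.4, -0.6]
gripper_width: 0.748
grasp_force: 66.1
```

Emit:
{"op": "move_arm", "data": {
  "targets": [
    [[65,0,0,0.002,0],[65,0,0,0,0]]
  ]
}}

```text
time: 18.85
tool_pos: [0.5836, -0.0086, 0.1314]
tool_rot: [-0.0, -0.248, 0.969, 0.0]
contact_force: [-0.2, -0.3, -0.2]
gripper_width: 0.747
grasp_force: 66.1
```

```bash
python3 q.py
```

```text
18.85 [ 0.5836 -0.0086  0.1314] tilt [-0.0002  0.0001] F [-0.2 -0.3 -0.2] T [-0.05 -0.01 -0.02] j6 -2.214 d [-0.0002  0.     -0.    ] 0.747
```

Emit:
{"op": "move_arm", "data": {
  "targets": [
    [[65,0,0,0.002,0],[65,0,0,0,0]]
  ]
}}

```text
time: 19.02
tool_pos: [0.5836, -0.0086, 0.1303]
tool_rot: [-0.0, -0.248, 0.969, 0.0]
contact_force: [-0.1, 0.4, -1.5]
gripper_width: 0.748
grasp_force: 66.1
```

Emit:
{"op": "move_arm", "data": {
  "targets": [
    [[65,0,0,0.002,0],[65,0,0,0,0]]
  ]
}}

```text
time: 19.18
tool_pos: [0.5836, -0.0086, 0.129]
tool_rot: [-0.0, -0.248, 0.969, 0.0]
contact_force: [-0.2, -0.4, -0.6]
gripper_width: 0.745
grasp_force: 66.1
```

```bash
python3 q.py
```

```text
19.18 [ 0.5836 -0.0086  0.129 ] tilt [-0.0002  0.0001] F [-0.2 -0.4 -0.6] T [-0.03  0.02 -0.06] j6 -2.214 d [-0.0002  0.     -0.    ] 0.745
```

Emit:
{"op": "move_arm", "data": {
  "targets": [
    [[65,0,0,0.0015,0],[65,0,0,0,0],[65,0,0,0,0]]
  ]
}}

```text
time: 19.43
tool_pos: [0.5837, -0.0086, 0.1283]
tool_rot: [-0.0, -0.248, 0.969, 0.0]
contact_force: [1.0, 0.0, -0.0]
gripper_width: 0.745
grasp_force: 66.1
```

Emit:
{"op": "move_arm", "data": {
  "targets": [
    [[65,0,0,0.0015,0],[65,0,0,0,0],[65,0,0,0,0]]
  ]
}}

```text
time: 19.68
tool_pos: [0.5837, -0.0086, 0.1275]
tool_rot: [-0.0, -0.248, 0.969, 0.0]
contact_force: [-0.1, -0.2, -0.2]
gripper_width: 0.753
grasp_force: 66.1
```

```bash
python3 q.py
```

```text
19.68 [ 0.5837 -0.0086  0.1275] tilt [-0.  0.] F [-0.1 -0.2 -0.2] T [-0.    0.04 -0.09] j6 -2.214 d [-0.0001  0.0002  0.    ] 0.753
```

Emit:
{"op": "move_arm", "data": {
  "targets": [
    [[65,0,0,0.0015,0],[65,0,0,0,0],[65,0,0,0,0]]
  ]
}}

```text
time: 19.93
tool_pos: [0.5837, -0.0086, 0.1265]
tool_rot: [-0.0, -0.248, 0.969, 0.0]
contact_force: [0.0, -0.7, 0.0]
gripper_width: 0.746
grasp_force: 66.1
```

Emit:
{"op": "move_arm", "data": {
  "targets": [
    [[65,0,0,0.0015,0],[65,0,0,0,0],[65,0,0,0,0]]
  ]
}}

```text
time: 20.18
tool_pos: [0.5837, -0.0086, 0.1256]
tool_rot: [-0.0, -0.248, 0.969, 0.0]
contact_force: [-0.1, 0.5, -0.7]
gripper_width: 0.743
grasp_force: 66.1
```

```bash
python3 q.py
```

```text
20.18 [ 0.5837 -0.0086  0.1256] tilt [-0.0001  0.    ] F [-0.1  0.5 -0.7] T [-0.05 -0.04  0.03] j6 -2.214 d [-0.0001  0.0001  0.    ] 0.743
```

Emit:
{"op": "move_arm", "data": {
  "targets": [
    [[65,0,0,0.001,0],[65,0,0,0,0],[65,0,0,0,0]]
  ]
}}

```text
time: 20.43
tool_pos: [0.5837, -0.0086, 0.1251]
tool_rot: [-0.0, -0.248, 0.969, 0.0]
contact_force: [0.7, -0.0, -0.3]
gripper_width: 0.748
grasp_force: 66.1
```

Emit:
{"op": "move_arm", "data": {
  "targets": [
    [[65,0,0,0.001,0],[65,0,0,0,0],[65,0,0,0,0]]
  ]
}}

```text
time: 20.68
tool_pos: [0.5838, -0.0086, 0.1245]
tool_rot: [0.0, -0.248, 0.969, -0.0]
contact_force: [-0.7, -1.2, -0.2]
gripper_width: 0.747
grasp_force: 66.2
```

```bash
python3 q.py
```

```text
20.68 [ 0.5838 -0.0086  0.1245] tilt [ 0.0001 -0.    ] F [-0.7 -1.2 -0.2] T [-0.03 -0.02 -0.  ] j6 -2.214 d [ 0.      0.0002 -0.    ] 0.747
```

Emit:
{"op": "move_arm", "data": {
  "targets": [
    [[65,0,0,0.001,0],[65,0,0,0,0],[65,0,0,0,0]]
  ]
}}

```text
time: 20.93
tool_pos: [0.5839, -0.0086, 0.1245]
tool_rot: [0.0, -0.248, 0.969, -0.0]
contact_force: [-2.7, -0.3, 4.4]
gripper_width: 0.748
grasp_force: 66.5
```

```bash
python3 q.py
```

```text
20.93 [ 0.5839 -0.0086  0.1245] tilt [ 0.0001 -0.    ] F [-2.7 -0.3  4.4] T [0.08 0.42 0.05] j6 -2.214 d [ 0.0001  0.0003 -0.    ] 0.748
```

Emit:
{"op": "move_arm", "data": {
  "targets": [
    [[65,0,0,-0.0005,1],[65,0,0,0,1],[65,0,0,0,1],[65,0,0,0,1],[65,0,0,0,1]]
  ]
}}

```text
time: 21.35
tool_pos: [0.584, -0.0087, 0.1245]
tool_rot: [0.0, 0.014, 1.0, -0.0]
contact_force: [-2.3, -1.1, 3.1]
gripper_width: 0.752
grasp_force: 66.4
```

```bash
python3 q.py
```

```text
21.35 [ 0.584  -0.0087  0.1245] tilt [ 0.0003 -0.0002] F [-2.3 -1.1  3.1] T [-0.    0.08  0.06] j6 -1.686 d [ 0.0005  0.0004 -0.    ] 0.752
```

Emit:
{"op": "move_arm", "data": {
  "targets": [
    [[65,0,0,0,1],[65,0,0,0,1]]
  ]
}}

```text
time: 21.52
tool_pos: [0.584, -0.0087, 0.1245]
tool_rot: [0.0, 0.118, 0.993, -0.0]
contact_force: [-1.4, -0.3, 3.3]
gripper_width: 0.744
grasp_force: 66.4
```

```bash
python3 q.py
```

```text
21.52 [ 0.584  -0.0087  0.1245] tilt [ 0.0004 -0.0001] F [-1.4 -0.3  3.3] T [-0.03  0.2   0.03] j6 -1.476 d [ 0.0005  0.0002 -0.    ] 0.744
```

Emit:
{"op": "move_arm", "data": {
  "targets": [
    [[65,0,0,0,0.5],[65,0,0,0,0.5]]
  ]
}}

```text
time: 21.68
tool_pos: [0.584, -0.0086, 0.1245]
tool_rot: [0.0, 0.169, 0.986, -0.0]
contact_force: [-0.5, -0.1, 2.8]
gripper_width: 0.749
grasp_force: 66.4
```

```bash
python3 q.py
```

```text
21.68 [ 0.584  -0.0086  0.1245] tilt [ 0.0004 -0.    ] F [-0.5 -0.1  2.8] T [0.06 0.13 0.02] j6 -1.374 d [ 0.0006  0.     -0.    ] 0.749
```

Emit:
{"op": "move_arm", "data": {
  "targets": [
    [[65,0,0,0,0.5],[65,0,0,0,0.5]]
  ]
}}

```text
time: 21.85
tool_pos: [0.5841, -0.0086, 0.1245]
tool_rot: [0.001, 0.22, 0.975, 0.0]
contact_force: [-0.6, 0.2, 1.5]
gripper_width: 0.748
grasp_force: 66.4
```

```bash
python3 q.py
```

```text
21.85 [ 0.5841 -0.0086  0.1245] tilt [0.0006 0.    ] F [-0.6  0.2  1.5] T [-0.03  0.05  0.05] j6 -1.269 d [ 0.0007 -0.0001 -0.    ] 0.748
```

Emit:
{"op": "move_arm", "data": {
  "targets": [
    [[65,0,0,0,0.5]]
  ]
}}

```text
time: 21.93
tool_pos: [0.5841, -0.0086, 0.1245]
tool_rot: [0.001, 0.246, 0.969, 0.0]
contact_force: [-0.7, 0.1, 2.3]
gripper_width: 0.747
grasp_force: 66.4
```

```bash
python3 q.py
```

```text
21.93 [ 0.5841 -0.0086  0.1245] tilt [0.0005 0.    ] F [-0.7  0.1  2.3] T [-0.02  0.06  0.08] j6 -1.217 d [ 0.0007 -0.0001 -0.    ] 0.747
```

Emit:
{"op": "move_arm", "data": {
  "targets": [
    [[65,0,0,0,0.5]]
  ]
}}

```text
time: 22.02
tool_pos: [0.5841, -0.0086, 0.1245]
tool_rot: [0.001, 0.271, 0.963, 0.0]
contact_force: [-0.8, 0.6, 2.7]
gripper_width: 0.744
grasp_force: 66.4
```

```bash
python3 q.py
```

```text
22.02 [ 0.5841 -0.0086  0.1245] tilt [0.0005 0.0001] F [-0.8  0.6  2.7] T [0.02 0.11 0.03] j6 -1.165 d [ 0.0007 -0.0001 -0.    ] 0.744
```

Emit:
{"op": "move_arm", "data": {
  "targets": [
    [[65,0,0,0,0.5]]
  ]
}}

```text
time: 22.1
tool_pos: [0.5841, -0.0086, 0.1246]
tool_rot: [0.001, 0.296, 0.955, 0.0]
contact_force: [-0.9, 1.0, 2.7]
gripper_width: 0.747
grasp_force: 66.4
```

```bash
python3 q.py
```

```text
22.1 [ 0.5841 -0.0086  0.1246] tilt [0.0005 0.0001] F [-0.9  1.   2.7] T [-0.01  0.1   0.03] j6 -1.112 d [ 0.0007 -0.0002 -0.    ] 0.747
```

63° turned, still free. Continuing in small steps.

Emit:
{"op": "move_arm", "data": {
  "targets": [
    [[65,0,0,0,0.5]]
  ]
}}

```text
time: 22.18
tool_pos: [0.5841, -0.0086, 0.1245]
tool_rot: [0.001, 0.321, 0.947, 0.0]
contact_force: [-0.3, -0.9, 2.2]
gripper_width: 0.751
grasp_force: 66.4
```

```bash
python3 q.py
```

```text
22.18 [ 0.5841 -0.0086  0.1245] tilt [0.0006 0.0001] F [-0.3 -0.9  2.2] T [-0.01  0.09  0.03] j6 -1.06 d [ 0.0007 -0.0002 -0.    ] 0.751
```

Emit:
{"op": "move_arm", "data": {
  "targets": [
    [[65,0,0,0,0.5]]
  ]
}}

```text
time: 22.27
tool_pos: [0.5841, -0.0086, 0.1246]
tool_rot: [0.001, 0.345, 0.938, 0.0]
contact_force: [-0.8, 1.0, 2.1]
gripper_width: 0.749
grasp_force: 66.4
```

```bash
python3 q.py
```

```text
22.27 [ 0.5841 -0.0086  0.1246] tilt [0.0006 0.0001] F [-0.8  1.   2.1] T [-0.07  0.06  0.09] j6 -1.007 d [ 0.0007 -0.0003 -0.    ] 0.749
```

Emit:
{"op": "move_arm", "data": {
  "targets": [
    [[65,0,0,0,0.5]]
  ]
}}

```text
time: 22.35
tool_pos: [0.5842, -0.0087, 0.1246]
tool_rot: [0.001, 0.37, 0.929, 0.0]
contact_force: [-0.5, -0.1, 3.6]
gripper_width: 0.751
grasp_force: 66.4
```

```bash
python3 q.py
```

```text
22.35 [ 0.5842 -0.0087  0.1246] tilt [0.0007 0.0001] F [-0.5 -0.1  3.6] T [-0.12  0.06  0.06] j6 -0.955 d [ 0.0008 -0.0004 -0.    ] 0.751
```

Emit:
{"op": "move_arm", "data": {
  "targets": [
    [[65,0,0,0,0.5]]
  ]
}}

```text
time: 22.43
tool_pos: [0.584, -0.0087, 0.1246]
tool_rot: [0.0, 0.394, 0.919, -0.0]
contact_force: [-1.3, 0.0, 3.4]
gripper_width: 0.745
grasp_force: 66.4
```

```bash
python3 q.py
```

```text
22.43 [ 0.584  -0.0087  0.1246] tilt [ 0.0005 -0.0001] F [-1.3  0.   3.4] T [-0.1   0.31  0.17] j6 -0.903 d [ 0.0006 -0.0001 -0.    ] 0.745
```

Emit:
{"op": "move_arm", "data": {
  "targets": [
    [[65,0,0,0,0.5]]
  ]
}}

```text
time: 22.52
tool_pos: [0.5838, -0.0088, 0.1245]
tool_rot: [0.0, 0.418, 0.909, -0.0]
contact_force: [-2.7, -0.3, 3.0]
gripper_width: 0.753
grasp_force: 66.5
```

```bash
python3 q.py
```

```text
22.52 [ 0.5838 -0.0088  0.1245] tilt [ 0.0001 -0.0003] F [-2.7 -0.3  3. ] T [-0.14  0.45  0.38] j6 -0.851 d [ 0.0004  0.0002 -0.    ] 0.753
```

Emit:
{"op": "move_arm", "data": {
  "targets": [
    [[65,0,0,0,0.5]]
  ]
}}

```text
time: 22.6
tool_pos: [0.5836, -0.0088, 0.1245]
tool_rot: [-0.0, 0.441, 0.898, -0.001]
contact_force: [-2.3, -0.2, 4.5]
gripper_width: 0.75
grasp_force: 66.5
```

```bash
python3 q.py
```

```text
22.6 [ 0.5836 -0.0088  0.1245] tilt [-0.0001 -0.0005] F [-2.3 -0.2  4.5] T [-0.11  0.47  0.62] j6 -0.799 d [ 0.0003  0.0004 -0.    ] 0.75
```

The resistance began at about 75° and the moment has risen by about 0.55 N m. The ring is now some 7° past that point, which is hand-tight, so I'll let go.

Emit:
{"op": "move_arm", "data": {
  "targets": [
    [[65,0,0,0,0],[65,0,0,0,0],[100,0,0,0,0],[100,0,0,0,0],[100,0,0,0,0]]
  ]
}}

```text
time: 23.02
tool_pos: [0.5838, -0.0085, 0.1239]
tool_rot: [0.0, 0.44, 0.898, 0.0]
contact_force: [0.2, 0.3, -0.0]
gripper_width: 1.003
grasp_force: 0.0
```

Emit:
{"op": "move_arm", "data": {
  "targets": [
    [[100,0,0,0,0],[100,0,0,-0.01,0],[100,0,0,-0.03,0],[100,0,0,-0.05,0],[100,0,0,-0.06,0]]
  ]
}}

```text
time: 23.43
tool_pos: [0.5822, -0.0083, 0.2129]
tool_rot: [-0.002, 0.44, 0.898, -0.001]
contact_force: [-0.1, -0.0, 0.2]
gripper_width: 0.999
grasp_force: 0.0
```

Emit:
{"op": "move_arm", "data": {
  "targets": [
    [[100,0,0,-0.05,0],[100,0,0,0,0],[100,0,0,0,0]]
  ]
}}

```text
time: 23.68
tool_pos: [0.5853, -0.0088, 0.2481]
tool_rot: [0.003, 0.44, 0.898, 0.001]
contact_force: [-0.2, 0.5, -0.7]
gripper_width: 0.997
grasp_force: 0.0
```

```bash
python3 q.py; python3 - <<'E'
from h import *
im,c=snap('wrist','w9')
for z in (.118,.121): print(z,[np.round(o,4) for o in circfit(im,c,.5837,-.0086,z,[.033,.018],.006,.0005)[:2]])
E
```

```text
23.68 [ 0.5853 -0.0088  0.2481] tilt [0.0032 0.0011] F [-0.2  0.5 -0.7] T [-0.01  0.05 -0.03] j6 -0.801 d [ 0.002  -0.0019 -0.    ] 0.997
0.118 [array([ 1.05776e+01,  5.83700e-01, -9.10000e-03]), array([ 1.05592e+01,  5.84200e-01, -9.10000e-03])]
0.121 [array([ 1.0675e+01,  5.8270e-01, -8.1000e-03]), array([ 1.06446e+01,  5.82700e-01, -7.60000e-03])]
```

The ring sits home and centred, and the arm is clear of everything, so I'm handing it in.

```bash
python3 -c "
from plant import job
print(job.job_done())"
```

```text
the job is handed in; nothing more can be done
None
```

I closed the jar and handed the job in at about 24 s: the lid is seated and let go, and the ring is home and turned about 7° past first resistance; no verdict came back, and the clamping force on the disk was not measured directly.

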